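Put the burner parts back on the scrubbed hob

ROBOT

A 6-joint arm with a two-finger parallel gripper is mounted at the origin on the work surface. World frame = base frame: x ahead of the robot, y to its left, z up, the work surface at z = 0. Lengths are in m, angles in degrees, forces in N, time in s.
With the tool pointing down it reaches from about 0.35 to 0.875 m from the base axis. Payload 4.2 kg.
Tool frame: the origin (TCP) lies at the very end of the fingers, on their centre line; the grasp point (between the pads) lies 19 mm behind it (r.grip_point_offset is the distance from the TCP to the grasp point, in m); z points along the fingers, y is the line along which they close (so a half turn about z gives the same grasp; the last joint's range is limited). The gripper opens to 87 mm and grips with 3 to 60 N. Pads are 19 mm wide; open, the fingers measure 117 mm over their backs; the gripper's body (75 mm by 190 mm) begins 51 mm behind the grasp point.
Start: joints at [-52.506, 22.042, 0.453, 0, -68.411, -14.817], TCP at [0.241, -0.577, 0.189] pointing down, gripper open.
Joint ranges: [-179.83, 179.83], [-69.29, 118.12], [-61.27, 80.66], [-181.25, 117.63], [-171.15, -9.14], [-177.46, 177.46]. Speed limits (degrees/s): [159.86, 159.86, 180, 180, 180, 180].

INTERFACE

Orientations are given as a 3x3 rotation matrix whose columns are the frame's x, y, z axes.
In Python, from station import r, cams gives the robot as it stands. The module is installed in compiled form; this text tells all that it offers.
- The arm moves only by the shell command python3 -m handwheel 'ROWS'. ROWS is JSON, a list that holds one entry, the list of rows, each a list of 7 numbers: the turn, a rotation vector about the tool's x, y, z in units of 6 degrees (1.0 is 6 degrees), then the shift along the tool's x, y, z in m, then the finger opening in m, from 0 to 0.087. In form: [[[ax, ay, az, x, y, z, jaw], ...]]. A call has 1 to 12 rows; each row shifts and turns the commanded pose from where the row before left it, along the tool's axes as they then stand; what a row does not reach is not made up. A row lasts 1/10 s, in which the tool goes at most 50 mm and 8.59 degrees, less where a joint would pass 70% of its speed; a pose out of reach is approached as far as the arm can. A call with a gripper value outside its range is refused whole. The fingers move at their own pace and stop on an object; the grip force is fixed at half the most. Time passes only in rows, so rows that do not move let the fingers close. It gives the time, the measured TCP pose, the force, the opening and the grip force at its end, in the units of the state.
- r.sense(): the state, without advancing time (a new reading comes with each control period).
- cams.capture(name): name is "scene" or "top"; returns the picture (400x640x3 uint8, red, green, blue); there is no depth.
- cams.get_calibration(name): a dict with "camera_matrix" (3x3 intrinsics, pixels), "rvec" (rotation vector, rad) and "tvec" (3), from world to camera coordinates, as OpenCV has them. Camera axes: x right, y down, z forward; pixel columns grow to the right and rows downward; lengths in m; the calibration is good to about 2 mm. A picture is of the moment at which its call begins. get_calibration takes no time and is no camera call.
- r.finish_job(): hands the job in; it is judged then, once.
The state is a dict: "time_s": time; "joints": joint angles; "joint_velocities": joint speeds; "effort": joint torques, N m; "tcp_pos": TCP position; "ee_rot": TCP orientation; "wrist_force": force on the tool from outside, world axes, zero at the start; "moment": the same for the moment, N m; "gripper_width": opening from 0.0 (shut) to 1.0 (fully open); "gripper_force": force on a finger pad.
Only numpy, scipy, OpenCV 4.12 (cv2) and the standard library are available. Lean on these libraries where they do the work, as an engineer would, in place of code of your own. Each camera call takes 0.05 s, during which the arm holds its last target. There are 200 camera calls.

TASK

The gas hob has been scrubbed and its loose burner parts are piled up beside it. Take the pile apart and reassemble the hob: the small cap on the small burner, the middle-sized cap on the middle-sized burner, the slotted flame ring on the large bare burner base and the large cap on top of that ring, each lying flat, right way up and well centred. Leave the shaker and the scrubbing brush where they are.

Things in the scene. Friction and masses are not known exactly. Their poses are not given: they have to be found in the camera images.
- cap_small: Small burner cap: flat enamelled steel disc, dark top face with a 3 mm lighter grey rim and side, 35 mm diameter, 12 mm thick, about 50 g. Top of the pile at the start. Origin at the centre of its underside, z up.
- cap_medium: Middle-sized burner cap: flat enamelled steel disc, dark top face with a 3 mm lighter grey rim and side, 47 mm diameter, 12 mm thick, about 90 g. Second from the top of the pile. Origin at the centre of its underside, z up.
- flame_ring: Flame ring of the large burner: pale aluminium disc with thin slots all round its side and a dark mouth in the top, 58 mm diameter, 14 mm thick, about 90 g. Third from the top of the pile. It simply lies on its flat underside; there is no peg or socket. Origin at the centre of its underside, z up.
- cap_large: Large burner cap: flat enamelled steel disc, dark top face with a 3 mm lighter grey rim and side, 68 mm diameter, 12 mm thick, about 180 g. Bottom of the pile, lying on the quartz worktop (height 0) to the left or right of the hob. Origin at the centre of its underside, z up.
- burner_small: Small burner, fixed on the black glass: dark foot disc 48 mm diameter and 6 mm high, on it a slotted pale aluminium crown 29 mm diameter with a flat top 22 mm above the burner's origin, where the small cap lies. A white igniter pin 4 mm thick stands 21 mm from the axis and ends 10 mm below the crown's top. Origin at the centre of its underside, on the glass; the glass is 6 mm above the worktop.
- burner_medium: Middle-sized burner, fixed on the black glass: dark foot disc 60 mm diameter and 6 mm high, on it a slotted pale aluminium crown 40 mm diameter with a flat top 22 mm above the burner's origin, where the middle-sized cap lies. A white igniter pin 4 mm thick stands 27 mm from the axis and ends 10 mm below the crown's top. Origin at the centre of its underside, on the glass.
- burner_large: Large burner without its ring, fixed on the black glass: a low flat pale aluminium base, 76 mm diameter, with a dark hole in the middle (dark trim round it, 88 mm). Its flat top is 8 mm above the burner's origin; the flame ring lies on it, and the large cap on the ring, its underside then 22 mm above the burner's origin. Origin at the centre of its underside, on the glass.
- shaker: White plastic shaker with a grey flip cap, 46 mm diameter, 93 mm high, standing upright on the worktop on the other side of the hob from the pile; to be left alone. Origin at the centre of its underside.
- brush: Bamboo scrubbing brush, 130 mm long (its x), 46 mm wide, 36 mm high, lying bristles down on the glass between the burners and the knobs; to be left alone. Origin at the centre of its underside.
Things that resemble listed ones, but are neither listed nor needed, are in the scene too. Leave any blue or yellow look-alike of the cap_medium alone.

How it is judged:
By the outcome, as a careful person would: the job done as asked, in the order asked, and still so for the second after the job is handed in, with the robot touching nothing.
It also fails if it takes over 112 s, if anything falls off the work surface, if the arm or the gripper's body presses on something with over 40 N, if the wrist force passes 120 N, or if a joint passes its speed limit or range.

## Working session

There is one attempt and no reset: what is moved stays moved. The work goes in short steps, Python scripts to look and compute and a shell command to move; the robot and the scene stay as the last step left them, time stands still between calls to the robot, and variables do not carry over. Pictures are saved under pics/ and viewed, at most 14 in all, crops included, and the job is handed in when it is done.

```bash
mkdir -p pics; python3 - <<'E'
from station import r,cams
import cv2,numpy as np
s=r.sense();print(s)
for n in("scene","top"):
    im=cams.capture(n);cv2.imwrite(f"pics/{n}0.png",im[:,:,::-1]);c=cams.get_calibration(n);print(n,c)
    R=cv2.Rodrigues(np.array(c["rvec"]))[0];print(-R.T@np.array(c["tvec"]).ravel(),R)
E
```

```text
{'time_s': 0.0, 'joints': array([-5.25063159e+01,  2.20914514e+01,  3.79978095e-01, -2.99557673e-02,
       -6.84102730e+01, -1.48170482e+01]), 'joint_velocities': array([ 0.08204745,  0.01484239, -0.03484929, -0.05136812, -0.00184793,
        0.05300388]), 'effort': array([-1.23400398e-03, -3.90667498e+01,  1.87402654e+01,  4.21993107e+00,
        1.10889706e-02, -1.89799180e-04]), 'tcp_pos': array([ 0.24072299, -0.57605452,  0.18825126]), 'ee_rot': array([[-9.22769694e-01, -3.85350838e-01, -9.07607351e-04],
       [-3.85351900e-01,  9.22767569e-01,  1.98178466e-03],
       [ 7.38282490e-05,  2.17847904e-03, -9.99997624e-01]]), 'wrist_force': array([-0.48303059,  0.05774466, -0.11068976]), 'moment': array([ 0.00339586,  0.00375106, -0.00401316]), 'gripper_force': 0.0, 'gripper_width': 1.000142383249026}
scene {'camera_matrix': array([[373.08955593,   0.        , 323.69273348],
       [  0.        , 373.08955593, 203.93463711],
       [  0.        ,   0.        ,   1.        ]]), 'rvec': array([ 0.61941939,  2.47202338, -1.36693077]), 'tvec': array([ 0.46664341, -0.09639496,  1.19615222])}
[0.92462192 0.71085583 0.54551488] [[-0.87865516  0.47730902  0.01188329]
 [ 0.24370587  0.46975084 -0.84849372]
 [-0.41057589 -0.74263736 -0.52907201]]
top {'camera_matrix': array([[382.4637685 ,   0.        , 317.3749663 ],
       [  0.        , 382.4637685 , 198.00934661],
       [  0.        ,   0.        ,   1.        ]]), 'rvec': array([ 2.18059045, -2.12387984,  0.15402308]), 'tvec': array([0.02786632, 0.5472808 , 0.9411254 ])}
[0.41191578 0.04552921 1.00710591] [[ 0.02586597 -0.99964131  0.00694263]
 [-0.99018357 -0.02657428 -0.13722356]
 [ 0.13735883 -0.00332505 -0.99051577]]
```

View pics/scene0.png

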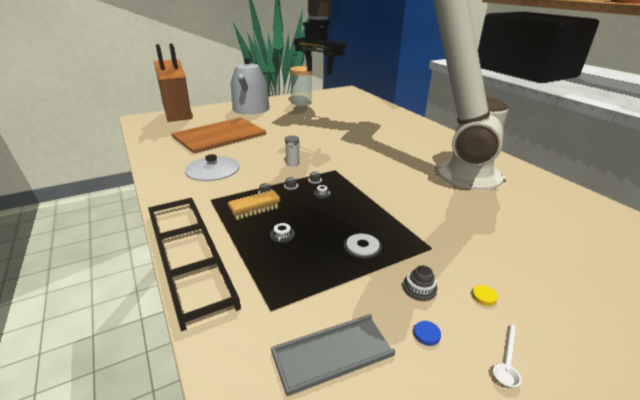

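View pics/top0.png

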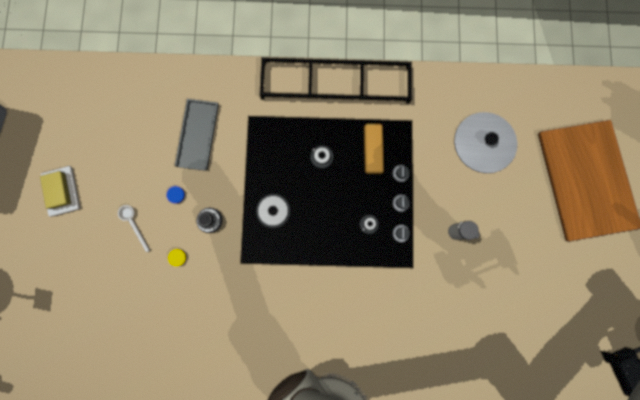

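The top view shows the pile at about (209,220), the large burner at (273,211), the medium at (322,155) and the small at (370,224). In the scene view they are at about (421,283), (362,245), (283,232) and (322,191). I'll enlarge both.

```bash
python3 - <<'E'
import cv2,numpy as np
t=cv2.imread("pics/top0.png");s=cv2.imread("pics/scene0.png")
def z(im,u,v,w,h,k):return cv2.resize(im[v:v+h,u:u+w],None,fx=k,fy=k,interpolation=cv2.INTER_CUBIC)
cv2.imwrite("pics/topc.png",np.vstack([np.hstack([z(t,u,v,40,30,10) for u,v in p]) for p in [[(189,205),(253,196)],[(302,140),(350,209)]]]))
cv2.imwrite("pics/scenec.png",np.vstack([np.hstack([z(s,u,v,40,30,10) for u,v in p]) for p in [[(402,262),(343,230)],[(263,217),(302,176)]]]))
E
```

```text
(no output)
```

View pics/topc.png

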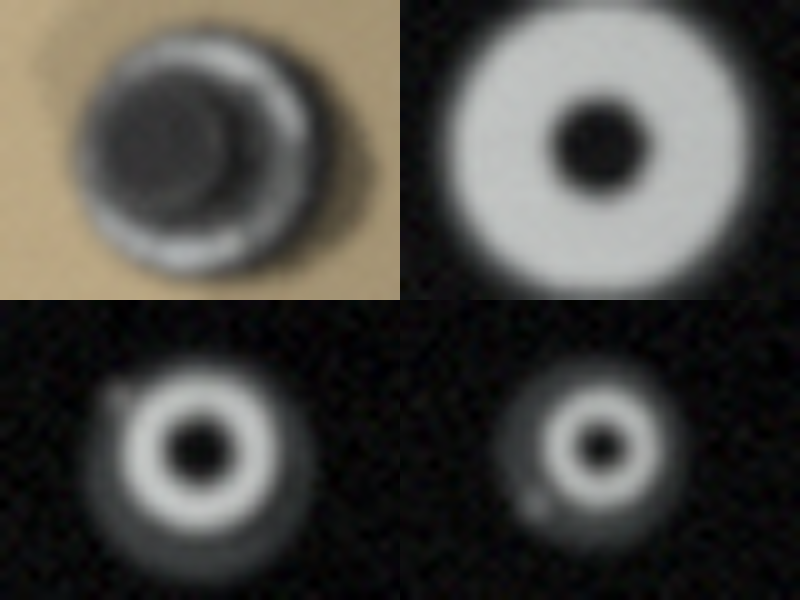

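View pics/scenec.png

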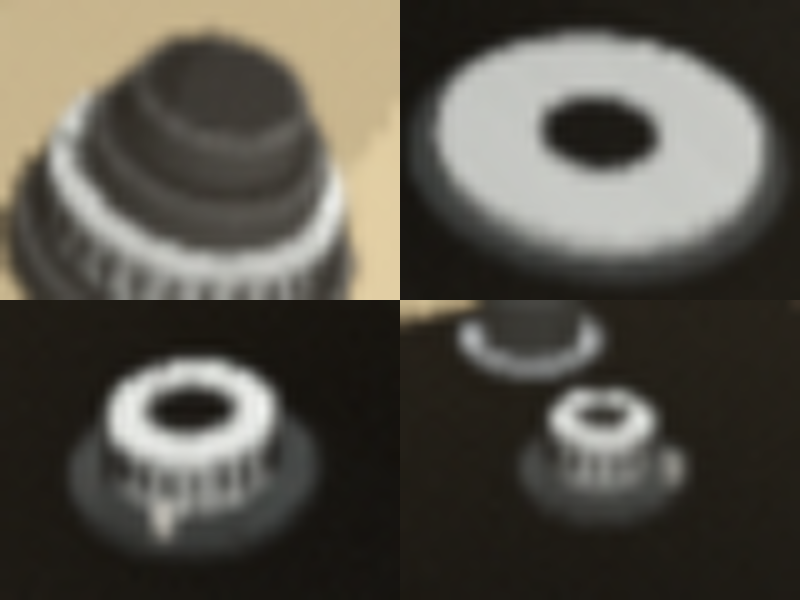

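Top crop centres: small cap top (162,150), large base (599,147), medium crown (200,450), small crown (602,446). Scene crop: (222,88), (601,142), (192,411), (602,419). The igniter pins are visible, and the pile is roughly concentric. I'll triangulate these.

```bash
cat > h.py <<'E'
import cv2,numpy as np
from station import r,cams
C={n:cams.get_calibration(n) for n in("scene","top")}
def P(n):
    c=C[n];return c["camera_matrix"]@np.c_[cv2.Rodrigues(c["rvec"])[0],np.ravel(c["tvec"])]
def tri(t,s):
    X=cv2.triangulatePoints(P("top"),P("scene"),np.array(t,float),np.array(s,float)).ravel();X=X[:3]/X[3]
    return X
def at(n,uv,z):   # point at known height
    M=P(n);H=M[:,[0,1]];H=np.c_[H,M[:,2]*z+M[:,3]];q=np.linalg.solve(H,[*uv,1]);return q[:2]/q[2]
def proj(n,X):
    q=P(n)@[*X,1];return q[:2]/q[2]
def px(o,c): return [o[i]+c[i]/10-.45 for i in(0,1)]
def grab(name,boxes,k=10,w=40,h=30):
    o=[]
    ims={n:cams.capture(n)[:,:,::-1] for n in {b[0] for b in boxes}}
    for n,u,v in boxes:o.append(cv2.resize(ims[n][v:v+h,u:u+w],None,fx=k,fy=k,interpolation=cv2.INTER_CUBIC))
    cv2.imwrite(f"pics/{name}.png",np.hstack(o))
E
python3 - <<'E'
from h import *
for n,t,s,z in [("cap_s",px((189,205),(162,150)),px((402,262),(222,88)),.05),("large",px((253,196),(199,147)),px((343,230),(201,142)),.014),("med",px((302,140),(200,150)),px((263,217),(192,111)),.028),("small",px((350,209),(202,146)),px((302,176),(202,119)),.028)]:
    print(n,tri(t,s).round(4),"at z",z,at("top",t,z).round(4),at("scene",s,z).round(4))
for z,c in ((.038,(186,148)),(.026,(195,150)),(.012,(200,155))):print(z,at("top",px((189,205),c),z).round(4))
E
```

```text
cap_s [0.483  0.3223 0.05  ] at z 0.05 [0.4827 0.3226] [0.4833 0.3222]
large [0.5146 0.1583 0.0136] at z 0.014 [0.5143 0.1585] [0.5152 0.1585]
med [0.6629 0.0342 0.0295] at z 0.028 [0.6632 0.0343] [0.6622 0.0321]
small [ 0.4864 -0.0937  0.0289] at z 0.028 [ 0.4862 -0.0937] [ 0.4859 -0.0953]
0.038 [0.4843 0.32  ]
0.026 [0.4847 0.3211]
0.012 [0.4845 0.3236]
```

```bash
python3 -m handwheel '[[[0,0,1.259,0,0,0,0.087],[0,0,1.259,0,0,0,0.087],[0,0,1.259,0,0,0,0.087],[0,0,0,-0.0121,0.045,0,0.087],[0,0,0,-0.0121,0.045,0,0.087],[0,0,0,-0.0121,0.045,0,0.087],[0,0,0,-0.0121,0.045,0,0.087],[0,0,0,-0.0121,0.045,0,0.087],[0,0,0,-0.0121,0.045,0,0.087],[0,0,0,-0.0121,0.045,0,0.087],[0,0,0,-0.0121,0.045,0,0.087],[0,0,0,-0.0121,0.045,0,0.087]]]'
```

```text
time_s: 1.3
tcp_pos: [0.3496, -0.1698, 0.1893]
ee_rot: [[-1.0, 0.0, 0.0], [0.0, 1.0, 0.0], [-0.0, 0.0, -1.0]]
wrist_force: [1.9, 0.2, 0.7]
gripper_width: 0.998
gripper_force: 0.0
```

```bash
python3 -m handwheel '[[[0,0,0,-0.0121,0.0447,0,0.06],[0,0,0,-0.0121,0.0447,0,0.06],[0,0,0,-0.0121,0.0447,0,0.06],[0,0,0,-0.0121,0.0447,0,0.06],[0,0,0,-0.0121,0.0447,0,0.06],[0,0,0,-0.0121,0.0447,0,0.06],[0,0,0,-0.0121,0.0447,0,0.06],[0,0,0,-0.0121,0.0447,0,0.06],[0,0,0,-0.0121,0.0447,0,0.06],[0,0,0,-0.0121,0.0447,0,0.06],[0,0,0,-0.0123,0.0447,0.02,0.06],[0,0,0,0,0,0.04,0.06]]]'
```

```text
time_s: 2.5
tcp_pos: [0.486, 0.3263, 0.1308]
ee_rot: [[-1.0, -0.005, 0.007], [-0.005, 1.0, 0.006], [-0.007, 0.006, -1.0]]
wrist_force: [-0.8, 0.0, -1.5]
gripper_width: 0.686
gripper_force: 0.0
```

```bash
python3 -m handwheel '[[[0,0,0,0,0.001,0.03,0.06],[0,0,0,0,0.001,0.03,0.06],[0,0,0,0,0,0.01,0.06],[0,0,0,0,0,0.01,0.06],[0,0,0,0,0,0,0.06],[0,0,0,0,0,0,0.06]]]'
```

```text
time_s: 3.1
tcp_pos: [0.4836, 0.3223, 0.0508]
ee_rot: [[-1.0, -0.0, 0.002], [-0.0, 1.0, 0.002], [-0.002, 0.002, -1.0]]
wrist_force: [-1.0, -0.2, 0.8]
gripper_width: 0.684
gripper_force: 0.0
```

```bash
python3 -m handwheel '[[[0,0,0,0,0,0.005,0.06],[0,0,0,0,0,0.005,0.06],[0,0,0,0,0,0,0.06],[0,0,0,0,0,0,0.03],[0,0,0,0,0,0,0.03],[0,0,0,0,0,0,0.03],[0,0,0,0,0,0,0.03],[0,0,0,0,0,0,0.03],[0,0,0,0,0,0,0.03]]]'
```

```text
time_s: 4.0
tcp_pos: [0.4828, 0.3217, 0.0396]
ee_rot: [[-1.0, -0.0, 0.0], [-0.0, 1.0, 0.0], [-0.0, 0.0, -1.0]]
wrist_force: [-0.0, -0.0, -0.7]
gripper_width: 0.356
gripper_force: 0.0
```

```bash
python3 -c "
from h import *
grab('g1',[('scene',392,232),('top',184,195)],k=7,w=57,h=57);print(r.sense()['gripper_width'],r.sense()['gripper_force'])"
```

```text
0.3463355523868116 0.0
```

View pics/g1.png

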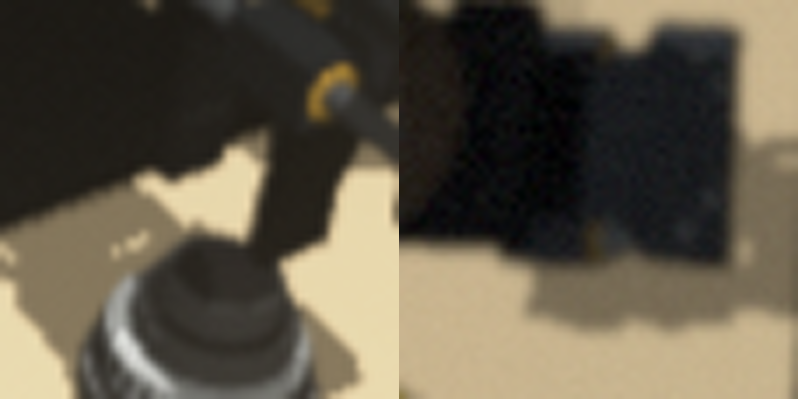

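The pile is intact. One finger stands behind and to the right of the cap, at crop (290,200). I'll check where the tips should project.

```bash
python3 -c "
from h import *
T=r.sense()['tcp_pos'];print(T)
for dy in(-.0155,0,.0155):
  for dz in (0,.012,.06):
    print(dy,dz,((proj('scene',T+[0,dy,dz])-[392,232])*7).round(),((proj('top',T+[0,dy,dz])-[184,195])*7).round())
for w in(.0175,-.0175):print(((proj('scene',[.483,.322+w,.05])-[392,232])*7).round(),((proj('scene',[.483+w,.322,.05])-[392,232])*7).round())
"
```

```text
[0.48282255 0.32169901 0.03955689]
-0.0155 0 [180. 262.] [199. 175.]
-0.0155 0.012 [187. 230.] [190. 172.]
-0.0155 0.06 [212.  97.] [152. 161.]
0 0 [217. 295.] [156. 174.]
0 0.012 [223. 263.] [146. 171.]
0 0.06 [251. 129.] [106. 160.]
0.0155 0 [254. 329.] [113. 173.]
0.0155 0.012 [261. 296.] [103. 170.]
0.0155 0.06 [291. 161.] [ 60. 158.]
[266. 306.] [174. 288.]
[181. 231.] [270. 248.]
```

```bash
python3 -c "
from h import *
im=cams.capture('scene')[180:310,340:500,::-1]
im=cv2.resize(im,None,fx=5,fy=4.6,interpolation=cv2.INTER_CUBIC)
cv2.imwrite('pics/g2.png',(255*(np.clip(im/255.,0,1)**.45)).astype('uint8'))"
```

```text
(no output)
```

View pics/g2.png

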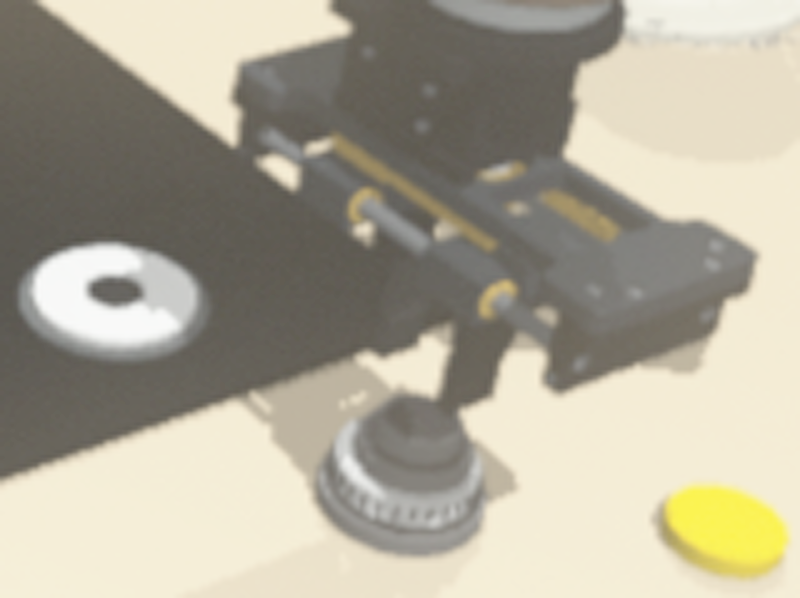

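The fingertips at g2 (390,350) and (465,400) sit about 12 px above where the reported TCP should project. They are either about 28 mm too high or offset towards the base. I'll check against the top view.

```bash
python3 -c "
from h import *
im=cams.capture('top')[160:280,150:310,::-1]
im=cv2.resize(im,None,fx=5,fy=5,interpolation=cv2.INTER_CUBIC)
cv2.imwrite('pics/g3.png',(255*(np.clip(im/255.,0,1)**.45)).astype('uint8'))
T=r.sense()['tcp_pos']
for z in(.03,0.07,.1,.13):print(z,[((proj('top',T+[0,d,z])-[150,160])*5).round() for d in(-.095,0,.095)],[((proj('scene',T+[0,d,z])-[340,180])*[5,4.6]).round() for d in(-.095,0,.095)])"
```

```text
0.03 [array([458., 299.]), array([264., 294.]), array([ 70., 289.])] [array([275., 259.]), array([427., 380.]), array([612., 526.])]
0.07 [array([442., 293.]), array([240., 287.]), array([ 37., 282.])] [array([286., 188.]), array([443., 305.]), array([636., 448.])]
0.1 [array([429., 287.]), array([220., 282.]), array([ 10., 276.])] [array([294., 131.]), array([456., 245.]), array([656., 385.])]
0.13 [array([415., 281.]), array([198., 275.]), array([-19., 270.])] [array([303.,  73.]), array([470., 183.]), array([676., 320.])]
```

View pics/g3.png

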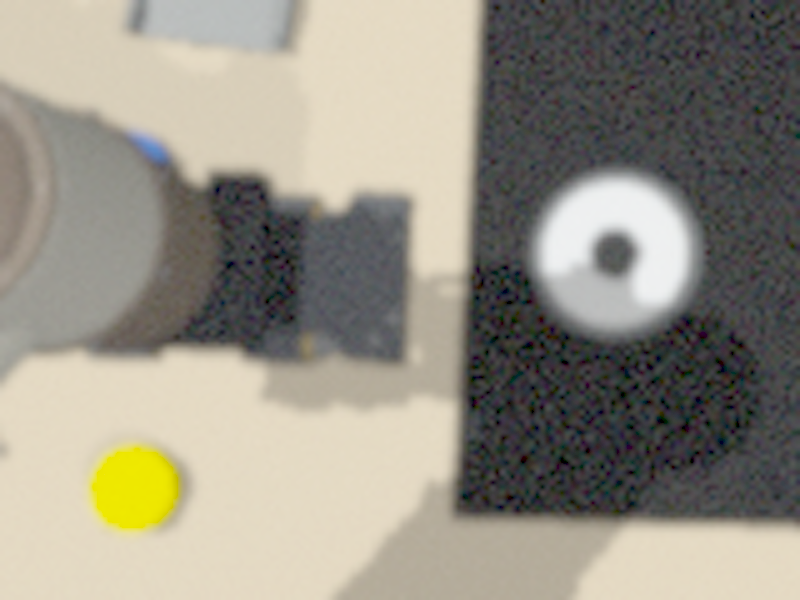

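In the top view the body is centred at v≈277, which matches the reported x and y. In both views the whole gripper stands about 25–30 mm higher than reported, so the fingers closed above the cap. I'll open, lower by 24 mm and close again.

```bash
python3 -m handwheel '[[[0,0,0,0,0,0,0.06],[0,0,0,0,0,0,0.06],[0,0,0,0,0,0,0.06],[0,0,0,0,0,0,0.06],[0,0,0,0,0,0.008,0.06],[0,0,0,0,0,0.008,0.06],[0,0,0,0,0,0.008,0.06],[0,0,0,0,0,0,0.06],[0,0,0,0,0,0,0.06]]]'
python3 -c "
from h import *
im=cams.capture('scene')[220:310,360:480,::-1]
im=cv2.resize(im,None,fx=6.6,fy=6.6,interpolation=cv2.INTER_CUBIC)
cv2.imwrite('pics/g4.png',(255*(np.clip(im/255.,0,1)**.45)).astype('uint8'))
T=r.sense()['tcp_pos']
for z in(0.02,.025,.03):print(z,[((proj('scene',T+[0,d,z])-[360,220])*6.6).round() for d in(-.03,.03)])"
```

```text
time_s: 5.1
tcp_pos: [0.4827, 0.3215, 0.015]
ee_rot: [[-1.0, -0.0, -0.001], [-0.0, 1.0, -0.001], [0.001, -0.001, -1.0]]
wrist_force: [-0.2, 0.6, -0.2]
gripper_width: 0.685
gripper_force: 0.0
0.02 [array([348., 308.]), array([483., 431.])]
0.025 [array([350., 296.]), array([486., 418.])]
0.03 [array([353., 284.]), array([489., 405.])]
```

View pics/g4.png

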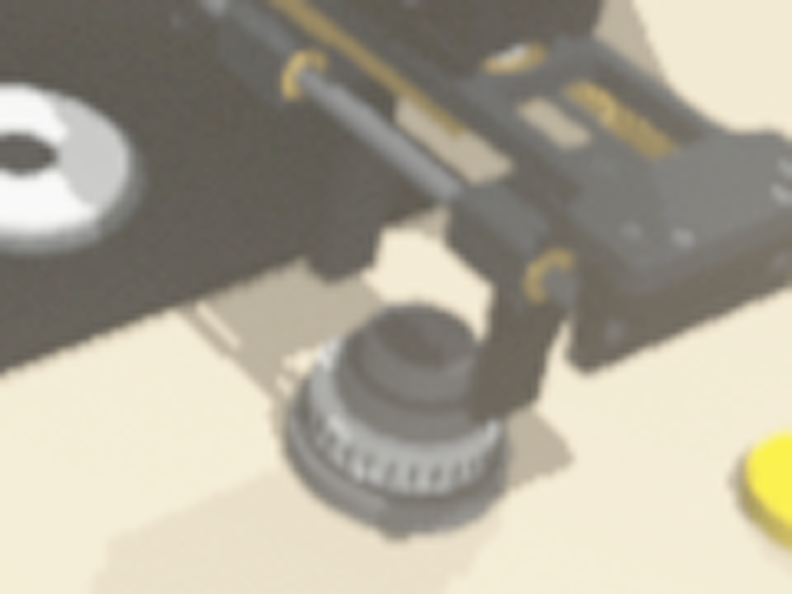

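The right finger's tip bottom is at about (500,412) and the left one's at about (333,280). Both fit tips about 27 mm above the reported TCP, straddling the small cap. Closing.

```bash
python3 -c "
from h import *
T=r.sense()['tcp_pos']
for z in(0.022,.026,.03):print(z,[((proj('scene',T+[a,d,z])-[360,220])*6.6).round() for d,a in((.03,.0095),(.045,.0095),(.045,-.0095),(-.03,.0095),(-.03,-.0095),(-.045,.0095))])"
python3 -m handwheel '[[[0,0,0,0,0,0,0.03],[0,0,0,0,0,0,0.03],[0,0,0,0,0,0,0.03],[0,0,0,0,0,0,0.03],[0,0,0,0,0,0,0.03],[0,0,0,0,0,0,0.03]]]'
```

```text
0.022 [array([459., 437.]), array([495., 470.]), array([545., 447.]), array([325., 313.]), array([373., 294.]), array([294., 284.])]
0.026 [array([461., 426.]), array([498., 460.]), array([548., 437.]), array([327., 303.]), array([375., 284.]), array([295., 275.])]
0.03 [array([464., 416.]), array([500., 449.]), array([550., 427.]), array([328., 293.]), array([377., 274.]), array([297., 265.])]
time_s: 5.75
tcp_pos: [0.4837, 0.3224, 0.0171]
ee_rot: [[-1.0, -0.001, 0.002], [-0.001, 1.0, 0.001], [-0.002, 0.001, -1.0]]
wrist_force: [-3.3, 0.5, 13.8]
gripper_width: 0.354
gripper_force: 5.6
```

The tips only wedged on the cap's upper edge: the wrist read 14 N upward. So the offset is about 33 mm. I'll open, go 8 mm lower and close.

```bash
python3 -m handwheel '[[[0,0,0,0,0,0,0.06],[0,0,0,0,0,0,0.06],[0,0,0,0,0,0,0.06],[0,0,0,0,0,0,0.06],[0,0,0,0,0,0.004,0.06],[0,0,0,0,0,0.003,0.06],[0,0,0,0,0,0,0.06]]]'
python3 -m handwheel '[[[0,0,0,0,0,0,0.033],[0,0,0,0,0,0,0.033],[0,0,0,0,0,0,0.033],[0,0,0,0,0,0,0.033],[0,0,0,0,0,0,0.033],[0,0,0,0,0,0,0.033]]]'
```

```text
time_s: 6.45
tcp_pos: [0.4823, 0.3211, 0.0076]
ee_rot: [[-1.0, -0.0, -0.001], [-0.0, 1.0, -0.001], [0.001, -0.001, -1.0]]
wrist_force: [-1.1, 0.4, 0.0]
gripper_width: 0.687
gripper_force: 0.0
time_s: 7.05
tcp_pos: [0.4828, 0.3217, 0.0087]
ee_rot: [[-1.0, -0.0, 0.0], [-0.0, 1.0, 0.0], [-0.0, 0.0, -1.0]]
wrist_force: [0.8, -1.1, -0.1]
gripper_width: 0.392
gripper_force: 25.9
```

The cap is held: 34 mm opening, 26 N. Carrying it to the small burner, a relative move of +3.4 mm in x, −416 mm in y and finally −10 mm in z.

```bash
python3 -m handwheel '[[[0,0,0,0,0,-0.02,0.033],[0,0,0,0,0,-0.03,0.033],[0,0,0,0,-0.02,-0.01,0.033],[0,0,0,0,-0.04,0,0.033],[0,0,0,-0.001,-0.045,0,0.033],[0,0,0,-0.001,-0.045,0,0.033],[0,0,0,-0.001,-0.045,0,0.033],[0,0,0,0,-0.045,0,0.033],[0,0,0,0,-0.045,0,0.033],[0,0,0,0,-0.045,0,0.033],[0,0,0,0,-0.045,0,0.033],[0,0,0,0,-0.03,0,0.033]]]'
python3 -m handwheel '[[[0,0,0,0,-0.011,0,0.033],[0,0,0,0,0,0.02,0.033],[0,0,0,0,0,0.02,0.033],[0,0,0,0,0,0.01,0.033],[0,0,0,0,0,0.01,0.033],[0,0,0,0,0,0,0.033],[0,0,0,0,0,0,0.033]]]'
```

```text
time_s: 8.25
tcp_pos: [0.4841, -0.0863, 0.0681]
ee_rot: [[-1.0, 0.002, -0.001], [0.002, 1.0, 0.0], [0.001, 0.0, -1.0]]
wrist_force: [1.2, -0.2, -0.6]
gripper_width: 0.387
gripper_force: 30.0
time_s: 8.95
tcp_pos: [0.4863, -0.0941, 0.0088]
ee_rot: [[-1.0, -0.001, 0.0], [-0.001, 1.0, -0.0], [-0.0, -0.0, -1.0]]
wrist_force: [0.1, -0.2, -0.8]
gripper_width: 0.382
gripper_force: 30.0
```

```bash
python3 - <<'E'
from h import *
a=cams.capture('scene')[160:220,280:360,::-1]; b=cams.capture('scene')[250:310,380:460,::-1]
im=np.hstack([a,b]);im=cv2.resize(im,None,fx=5,fy=5,interpolation=cv2.INTER_CUBIC)
cv2.imwrite('pics/p1.png',(255*((im/255.).clip(0,1)**.5)).astype('uint8'));print(r.sense()['tcp_pos'],r.sense()['wrist_force'])
E
```

```text
[ 0.48661848 -0.09410224  0.00922948] [ 0.74442806  0.07503422 -0.47960163]
```

View pics/p1.png

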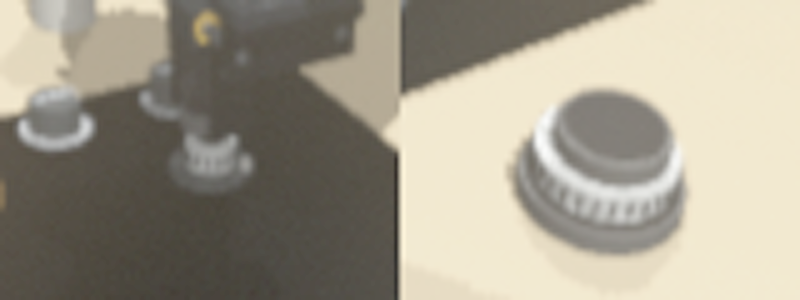

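The small cap is gone from the pile and hangs over the small burner, around (212,140). The rest of the pile is undisturbed. Lowering.

```bash
python3 -m handwheel '[[[0,0,0,0,0,0.004,0.033],[0,0,0,0,0,0.003,0.033],[0,0,0,0,0,0.002,0.033],[0,0,0,0,0,0,0.033],[0,0,0,0,0,0,0.033]]]'
```

```text
time_s: 9.55
tcp_pos: [0.4859, -0.0943, -0.0005]
ee_rot: [[-1.0, -0.0, -0.0], [-0.0, 1.0, -0.0], [0.0, -0.0, -1.0]]
wrist_force: [-0.3, 0.4, -0.9]
gripper_width: 0.384
gripper_force: 30.0
```

```bash
python3 -m handwheel '[[[0,0,0,0,0,0.001,0.033],[0,0,0,0,0,0.001,0.033],[0,0,0,0,0,0,0.033],[0,0,0,0,0,0,0.033]]]'
```

```text
time_s: 9.95
tcp_pos: [0.4862, -0.0943, -0.0014]
ee_rot: [[-1.0, -0.001, 0.001], [-0.001, 1.0, -0.0], [-0.001, -0.0, -1.0]]
wrist_force: [-1.7, 1.0, 7.2]
gripper_width: 0.389
gripper_force: 30.0
```

Contact at 7 N. Releasing, lifting and heading back.

```bash
python3 -m handwheel '[[[0,0,0,0,0,0,0.055],[0,0,0,0,0,0,0.055],[0,0,0,0,0,0,0.055],[0,0,0,0,0,0,0.055],[0,0,0,0,0,-0.02,0.055],[0,0,0,0,0,-0.04,0.065],[0,0,0,0,0.025,-0.01,0.065],[0,0,0,0,0.04,0,0.065],[0,0,0,0,0.045,0,0.065],[0,0,0,0,0.045,0,0.065],[0,0,0,0,0.045,0,0.065],[0,0,0,0,0,0,0.065]]]'
python3 - <<'E'
from h import *
def z(n,u,v):return cv2.resize(cams.capture(n)[v:v+30,u:u+40,::-1],None,fx=10,fy=10,interpolation=cv2.INTER_CUBIC)
im=np.vstack([np.hstack([z('top',350,209),z('scene',302,170)]),np.hstack([z('top',189,205),z('scene',402,262)])])
cv2.imwrite('pics/p2.png',(255*((im/255.).clip(0,1)**.5)).astype('uint8'));print(r.sense()['tcp_pos'])
E
```

```text
time_s: 11.15
tcp_pos: [0.4868, 0.1102, 0.0678]
ee_rot: [[-1.0, -0.006, 0.002], [-0.006, 1.0, 0.001], [-0.002, 0.001, -1.0]]
wrist_force: [-0.0, 0.8, 1.3]
gripper_width: 0.748
gripper_force: 0.0
[0.48542182 0.10497194 0.06724459]
```

View pics/p2.png

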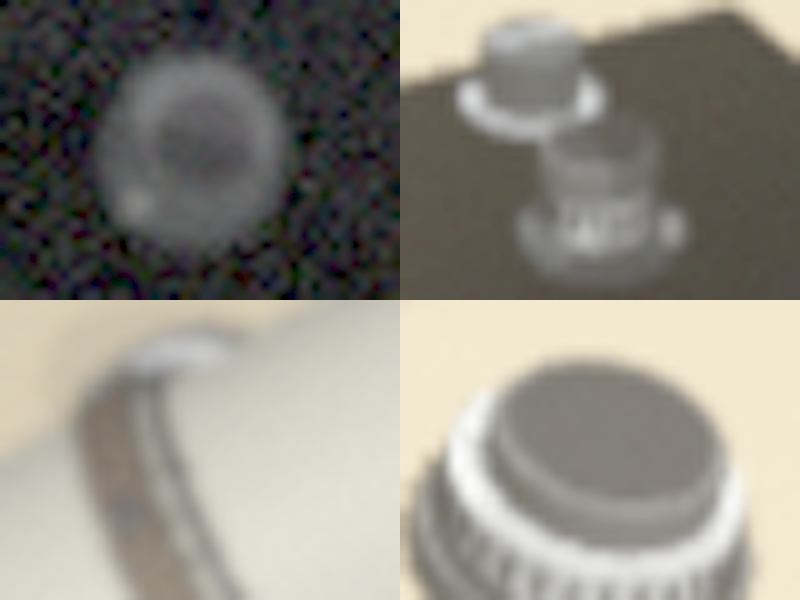

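The small cap is centred: top crop (203,142), and in the scene it lies concentric with its crown at x=600. The medium cap's face is at scene crop (211,136).

```bash
python3 - <<'E'
from h import *
print("cap_s",at('top',px((350,209),(203,142)),.040),at('scene',px((302,170),(200,140)),.040))
print("cap_m",at('scene',px((402,262),(211,136)),.038))
E
```

```text
cap_s [ 0.48635898 -0.09220571] [ 0.48605351 -0.09649719]
cap_m [0.4840776  0.32250187]
```

```bash
python3 -m handwheel '[[[0,0,0,0.0015,0.045,0,0.065],[0,0,0,0,0.045,0,0.065],[0,0,0,0,0.045,0,0.065],[0,0,0,0,0.045,0,0.065],[0,0,0,0,0.0365,0,0.065],[0,0,0,0,0,0.02,0.065],[0,0,0,0,0,0.025,0.065],[0,0,0,0,0,0.015,0.065],[0,0,0,0,0,0.008,0.065],[0,0,0,0,0,0,0.065],[0,0,0,0,0,0,0.065]]]'
```

```text
time_s: 12.45
tcp_pos: [0.4851, 0.3218, 0.0001]
ee_rot: [[-1.0, 0.001, 0.001], [0.001, 1.0, 0.001], [-0.001, 0.001, -1.0]]
wrist_force: [-0.4, 0.7, 0.5]
gripper_width: 0.747
gripper_force: 0.0
```

```bash
python3 -m handwheel '[[[0,0,0,0.0007,0,0.004,0.065],[0,0,0,0,0,0,0.065],[0,0,0,0,0,0,0.045],[0,0,0,0,0,0,0.045],[0,0,0,0,0,0,0.045],[0,0,0,0,0,0,0.045],[0,0,0,0,0,0,0.045],[0,0,0,0,0,0,0.045]]]'
```

```text
time_s: 13.25
tcp_pos: [0.4837, 0.3224, -0.0043]
ee_rot: [[-1.0, -0.0, 0.0], [-0.0, 1.0, 0.0], [-0.0, 0.0, -1.0]]
wrist_force: [-0.8, 0.4, 1.0]
gripper_width: 0.526
gripper_force: 30.0
```

```bash
python3 -m handwheel '[[[0,0,0,0,0,-0.02,0.044],[0,0,0,0,0,-0.03,0.044],[0,0,0,-0.01,-0.016,-0.01,0.044],[0,0,0,-0.022,-0.036,0,0.044],[0,0,0,-0.022,-0.036,0,0.044],[0,0,0,-0.022,-0.036,0,0.044],[0,0,0,-0.022,-0.036,0,0.044],[0,0,0,-0.022,-0.036,0,0.044],[0,0,0,-0.022,-0.036,0,0.044],[0,0,0,-0.022,-0.036,0,0.044],[0,0,0,-0.0148,-0.0203,0,0.044],[0,0,0,0,0,0,0.044]]]'
python3 -m handwheel '[[[0,0,0,0,0,0.02,0.044],[0,0,0,0,0,0.02,0.044],[0,0,0,0,0,0.008,0.044],[0,0,0,0,0,0.005,0.044],[0,0,0,0,0,0,0.044],[0,0,0,0,0,0,0.044]]]'
```

```text
time_s: 14.45
tcp_pos: [0.6636, 0.0307, 0.0547]
ee_rot: [[-1.0, 0.004, -0.0], [0.004, 1.0, -0.0], [0.0, -0.001, -1.0]]
wrist_force: [-1.0, -0.2, -1.0]
gripper_width: 0.528
gripper_force: 30.0
time_s: 15.05
tcp_pos: [0.6631, 0.0343, 0.0034]
ee_rot: [[-1.0, -0.001, 0.001], [-0.001, 1.0, 0.0], [-0.001, 0.0, -1.0]]
wrist_force: [0.8, -0.4, -0.5]
gripper_width: 0.525
gripper_force: 30.0
```

```bash
python3 -m handwheel '[[[0,0,0,0,0,0.003,0.044],[0,0,0,0,0,0.0015,0.044],[0,0,0,0,0,0.001,0.044],[0,0,0,0,0,0,0.044],[0,0,0,0,0,0,0.044],[0,0,0,0,0,0,0.044]]]'
```

```text
time_s: 15.65
tcp_pos: [0.6626, 0.034, -0.0023]
ee_rot: [[-1.0, -0.001, 0.0], [-0.001, 1.0, -0.0], [-0.0, -0.0, -1.0]]
wrist_force: [-1.7, 0.7, 4.2]
gripper_width: 0.529
gripper_force: 30.0
```

```bash
python3 -m handwheel '[[[0,0,0,0,0,0,0.066],[0,0,0,0,0,0,0.066],[0,0,0,0,0,0,0.066],[0,0,0,0,0,0,0.066],[0,0,0,0,0,-0.02,0.066],[0,0,0,0,0,-0.04,0.076],[0,0,0,0.02,-0.03,-0.01,0.076],[0,0,0,0.04,-0.03,0,0.076],[0,0,0,0.04,-0.03,0,0.076],[0,0,0,0,0,0,0.076]]]'
python3 - <<'E'
from h import *
def z(n,u,v):return cv2.resize(cams.capture(n)[v:v+30,u:u+40,::-1],None,fx=10,fy=10,interpolation=cv2.INTER_CUBIC)
im=np.vstack([np.hstack([z('top',302,140),z('scene',263,210)]),np.hstack([z('top',189,205),z('scene',402,266)])])
cv2.imwrite('pics/p3.png',(255*((im/255.).clip(0,1)**.5)).astype('uint8'));print(r.sense()['tcp_pos'])
E
```

```text
time_s: 16.65
tcp_pos: [0.5558, -0.059, 0.0664]
ee_rot: [[-1.0, 0.004, -0.006], [0.004, 1.0, 0.0], [0.006, 0.0, -1.0]]
wrist_force: [1.8, 0.1, -0.3]
gripper_width: 0.873
gripper_force: 0.0
[ 0.56380586 -0.05574806  0.06736829]
```

View pics/p3.png

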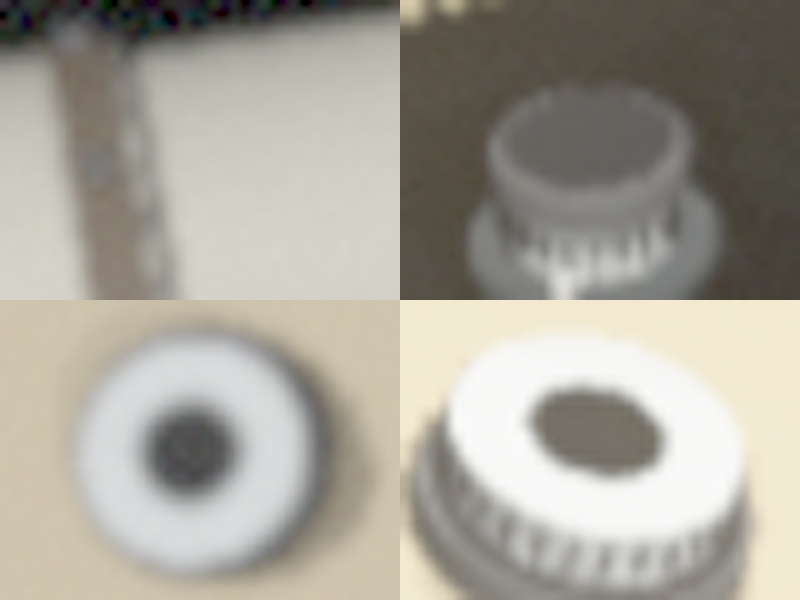

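The medium cap is on its crown at scene crop (190,138). The ring's face is at top crop (194,152) and scene crop (195,131).

```bash
python3 - <<'E'
from h import *
print("cap_m",at('scene',px((263,210),(190.5,138)),.040))
t,s=px((189,205),(194,152)),px((402,266),(195,131))
print("ring",tri(t,s),at('top',t,.026),at('scene',s,.026),r.sense()['tcp_pos'])
E
```

```text
cap_m [0.66176595 0.031599  ]
ring [0.48426039 0.32077129 0.02731091] [0.48417469 0.32130061] [0.48337221 0.31965738] [ 0.56380586 -0.05574806  0.06736829]
```

```bash
python3 -m handwheel '[[[0,0,0,0.0087,0.04,0,0.076],[0,0,0,0.0087,0.04,0,0.076],[0,0,0,0.0087,0.04,0,0.076],[0,0,0,0.0087,0.04,0,0.076],[0,0,0,0.0087,0.04,0,0.076],[0,0,0,0.0087,0.04,0,0.076],[0,0,0,0.0087,0.04,0,0.076],[0,0,0,0.0087,0.04,0,0.076],[0,0,0,0.0088,0.04,0,0.076],[0,0,0,0,0.017,0.02,0.076],[0,0,0,0,0,0.03,0.076],[0,0,0,0,0,0.01,0.076]]]'
python3 -m handwheel '[[[0,0,0,0,0,0.01,0.076],[0,0,0,0,0,0.009,0.076],[0,0,0,0,0,0,0.076],[0,0,0,0,0,0,0.076],[0,0,0,0,0,0,0.076]]]'
```

```text
time_s: 18.05
tcp_pos: [0.4825, 0.3215, 0.0039]
ee_rot: [[-1.0, -0.002, -0.004], [-0.002, 1.0, -0.003], [0.004, -0.003, -1.0]]
wrist_force: [-0.9, 0.1, -0.0]
gripper_width: 0.876
gripper_force: 0.0
time_s: 18.55
tcp_pos: [0.4847, 0.3212, -0.011]
ee_rot: [[-1.0, 0.0, 0.001], [0.0, 1.0, 0.001], [-0.001, 0.001, -1.0]]
wrist_force: [0.7, -0.1, 0.2]
gripper_width: 0.874
gripper_force: 0.0
```

```bash
python3 -m handwheel '[[[0,0,0,0,0,0.0035,0.076],[0,0,0,0,0,0.0025,0.076],[0,0,0,0,0,0,0.076],[0,0,0,0,0,0,0.055],[0,0,0,0,0,0,0.055],[0,0,0,0,0,0,0.055],[0,0,0,0,0,0,0.055],[0,0,0,0,0,0,0.055],[0,0,0,0,0,0,0.055]]]'
```

```text
time_s: 19.45
tcp_pos: [0.4841, 0.321, -0.0179]
ee_rot: [[-1.0, -0.0, 0.0], [-0.0, 1.0, 0.0], [-0.0, 0.0, -1.0]]
wrist_force: [0.3, 0.6, 0.2]
gripper_width: 0.656
gripper_force: 30.0
```

```bash
python3 -m handwheel '[[[0,0,0,0,0,-0.02,0.055],[0,0,0,0,0,-0.03,0.055],[0,0,0,-0.005,-0.03,-0.01,0.055],[0,0,0,-0.008,-0.04,0,0.055],[0,0,0,-0.008,-0.04,0,0.055],[0,0,0,-0.007,-0.035,0,0.055],[0,0,0,-0.0023,-0.0175,0,0.055],[0,0,0,0,0,0.02,0.055],[0,0,0,0,0,0.02,0.055],[0,0,0,0,0,0.013,0.055],[0,0,0,0,0,0,0.055],[0,0,0,0,0,0,0.055]]]'
python3 -m handwheel '[[[0,0,0,0,0,0,0.055]]]'
```

```text
time_s: 20.65
tcp_pos: [0.5144, 0.1584, -0.0109]
ee_rot: [[-1.0, -0.001, -0.0], [-0.001, 1.0, -0.0], [0.0, -0.0, -1.0]]
wrist_force: [0.4, 0.4, -0.9]
gripper_width: 0.654
gripper_force: 30.0
time_s: 20.75
tcp_pos: [0.515, 0.1588, -0.0102]
ee_rot: [[-1.0, -0.001, 0.001], [-0.001, 1.0, 0.001], [-0.001, 0.001, -1.0]]
wrist_force: [-0.3, 0.8, -0.0]
gripper_width: 0.656
gripper_force: 30.0
```

```bash
python3 -m handwheel '[[[0,0,0,0,0,0.003,0.055],[0,0,0,0,0,0.0015,0.055],[0,0,0,0,0,0.001,0.055],[0,0,0,0,0,0,0.055],[0,0,0,0,0,0,0.055],[0,0,0,0,0,0,0.055]]]'
```

```text
time_s: 21.35
tcp_pos: [0.5144, 0.1585, -0.0159]
ee_rot: [[-1.0, -0.001, 0.0], [-0.001, 1.0, 0.0], [-0.0, 0.0, -1.0]]
wrist_force: [-2.5, 0.5, 5.8]
gripper_width: 0.659
gripper_force: 30.0
```

```bash
python3 -m handwheel '[[[0,0,0,0,0,0,0.076],[0,0,0,0,0,0,0.076],[0,0,0,0,0,0,0.076],[0,0,0,0,0,0,0.076],[0,0,0,0,0,-0.02,0.076],[0,0,0,0,0,-0.04,0.087],[0,0,0,0,-0.03,-0.02,0.087],[0,0,0,0,-0.045,0,0.087],[0,0,0,0,-0.045,0,0.087],[0,0,0,0,-0.045,0,0.087],[0,0,0,0,-0.045,0,0.087],[0,0,0,0,0,0,0.087]]]'
python3 - <<'E'
from h import *
def z(n,u,v):return cv2.resize(cams.capture(n)[v:v+30,u:u+40,::-1],None,fx=10,fy=10,interpolation=cv2.INTER_CUBIC)
im=np.vstack([np.hstack([z('top',253,196),z('scene',343,226)]),np.hstack([z('top',189,205),z('scene',402,270)])])
cv2.imwrite('pics/p4.png',(255*((im/255.).clip(0,1)**.6)).astype('uint8'));print(r.sense()['tcp_pos'])
E
```

```text
time_s: 22.55
tcp_pos: [0.5135, -0.0558, 0.0633]
ee_rot: [[-1.0, 0.006, -0.001], [0.006, 1.0, -0.0], [0.001, -0.0, -1.0]]
wrist_force: [0.7, 0.7, -0.4]
gripper_width: 0.999
gripper_force: 0.0
[ 0.51455764 -0.05111941  0.06348837]
```

View pics/p4.png

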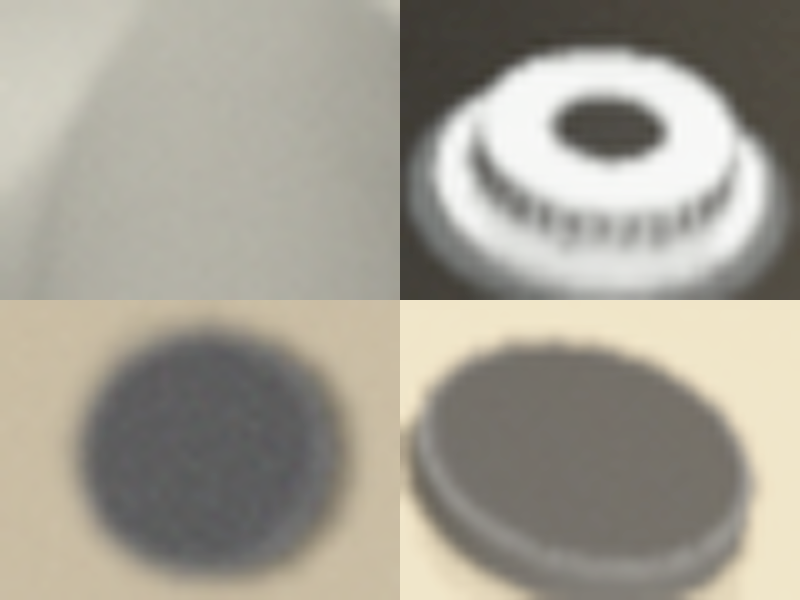

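The ring sits on the base, with its mouth at scene crop (209,127). The large cap's face is at scene crop about (181,161) and top crop about (205,452−300).

```bash
python3 - <<'E'
from h import *
print("ring",at('scene',px((343,226),(208.5,127)),.028))
t,s=px((189,205),(206,151)),px((402,270),(181,161))
print("cap_l",tri(t,s),at('top',t,.012),at('scene',s,.012),r.sense()['tcp_pos'])
for X in([.484,.321,.012],):
  a=np.linspace(0,6.283,60)
  for n,o in(('top',(189,205)),('scene',(402,270))):
    q=np.array([(proj(n,[X[0]+.034*np.cos(b),X[1]+.034*np.sin(b),.012])-o+.45)*10 for b in a]);print(n,q.min(0).round(),q.max(0).round())
E
```

```text
ring [0.51317632 0.15679512]
cap_l [0.48591128 0.32237683 0.01037494] [0.48554833 0.32213848] [0.48754158 0.32338797] [ 0.51455764 -0.05111941  0.06348837]
top [79. 27.] [341. 288.]
scene [16. 32.] [360. 272.]
```

```bash
python3 -m handwheel '[[[0,0,0,0.003,0.041,0,0.087],[0,0,0,0.003,0.041,0,0.087],[0,0,0,0.003,0.041,0,0.087],[0,0,0,0.003,0.041,0,0.087],[0,0,0,0.003,0.041,0,0.087],[0,0,0,0.003,0.041,0,0.087],[0,0,0,0.003,0.041,0,0.087],[0,0,0,0.003,0.041,0,0.087],[0,0,0,0.0045,0.0455,0,0.087],[0,0,0,0,0,0.02,0.087],[0,0,0,0,0,0.025,0.087],[0,0,0,0,0,0,0.087]]]'
python3 - <<'E'
from h import *
def z(n,u,v):return cv2.resize(cams.capture(n)[v:v+30,u:u+40,::-1],None,fx=10,fy=10,interpolation=cv2.INTER_CUBIC)
cv2.imwrite('pics/p5.png',np.hstack([z('top',253,196),z('scene',343,226)]));print(r.sense()['tcp_pos'])
E
```

```text
time_s: 23.95
tcp_pos: [0.4826, 0.3216, 0.0152]
ee_rot: [[-1.0, -0.003, -0.006], [-0.003, 1.0, -0.005], [0.006, -0.005, -1.0]]
wrist_force: [-0.7, -0.7, -0.4]
gripper_width: 1.003
gripper_force: 0.0
[0.48526439 0.322703   0.01853825]
```

View pics/p5.png

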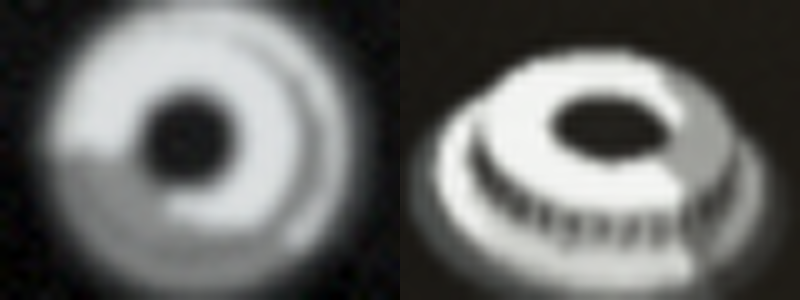

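Ring mouth at top crop (188,139).

```bash
python3 - <<'E'
from h import *
t=px((253,196),(188,139));s=px((343,226),(209,128));print(at('top',t,.028),tri(t,s))
E
python3 -m handwheel '[[[0,0,0,0,0,0.02,0.087],[0,0,0,0,0,0.012,0.087],[0,0,0,0,0,0.008,0.087],[0,0,0,0,0,0.003,0.087],[0,0,0,0,0,0,0.087],[0,0,0,0,0,0,0.087]]]'
```

```text
[0.51482408 0.15979604] [0.51475314 0.15945253 0.03003374]
time_s: 24.65
tcp_pos: [0.4862, 0.3222, -0.0239]
ee_rot: [[-1.0, -0.0, 0.001], [-0.0, 1.0, 0.001], [-0.001, 0.001, -1.0]]
wrist_force: [0.1, 0.4, -0.2]
gripper_width: 1.002
gripper_force: 0.0
```

```bash
python3 -m handwheel '[[[0,0,0,0,0,0.003,0.087],[0,0,0,0,0,0.002,0.087],[0,0,0,0,0,0,0.087],[0,0,0,0,0,0,0.066],[0,0,0,0,0,0,0.065],[0,0,0,0,0,0,0.065],[0,0,0,0,0,0,0.065],[0,0,0,0,0,0,0.065],[0,0,0,0,0,0,0.065]]]'
```

```text
time_s: 25.55
tcp_pos: [0.4859, 0.322, -0.0294]
ee_rot: [[-1.0, -0.0, 0.0], [-0.0, 1.0, 0.0], [-0.0, 0.0, -1.0]]
wrist_force: [0.1, 0.3, 0.4]
gripper_width: 0.769
gripper_force: 30.0
```

```bash
python3 -m handwheel '[[[0,0,0,0,0,-0.02,0.065],[0,0,0,0,0,-0.03,0.065],[0,0,0,-0.0037,-0.02,-0.02,0.065],[0,0,0,-0.007,-0.04,0,0.065],[0,0,0,-0.007,-0.04,0,0.065],[0,0,0,-0.007,-0.04,0,0.065],[0,0,0,-0.004,-0.0234,0,0.065],[0,0,0,0,0,0.015,0.065],[0,0,0,0,0,0.015,0.065],[0,0,0,0,0,0.007,0.065],[0,0,0,0,0,0,0.065],[0,0,0,0,0,0,0.065]]]'
python3 -m handwheel '[[[0,0,0,0,0,0,0.065]]]'
```

```text
time_s: 26.75
tcp_pos: [0.5147, 0.1587, 0.0037]
ee_rot: [[-1.0, -0.001, 0.0], [-0.001, 1.0, -0.0], [-0.0, -0.0, -1.0]]
wrist_force: [0.6, 0.3, -1.5]
gripper_width: 0.774
gripper_force: 30.0
time_s: 26.85
tcp_pos: [0.515, 0.159, 0.0042]
ee_rot: [[-1.0, -0.001, 0.001], [-0.001, 1.0, 0.001], [-0.001, 0.001, -1.0]]
wrist_force: [0.2, 0.2, -0.9]
gripper_width: 0.771
gripper_force: 30.0
```

```bash
python3 -m handwheel '[[[0,0,0,0,0,0.003,0.065],[0,0,0,0,0,0.0015,0.065],[0,0,0,0,0,0.0008,0.065],[0,0,0,0,0,0,0.065],[0,0,0,0,0,0,0.065],[0,0,0,0,0,0,0.065]]]'
```

```text
time_s: 27.45
tcp_pos: [0.5145, 0.1586, -0.0014]
ee_rot: [[-1.0, -0.0, 0.0], [-0.0, 1.0, 0.0], [-0.0, 0.0, -1.0]]
wrist_force: [-2.1, 0.6, 4.1]
gripper_width: 0.775
gripper_force: 30.0
```

Contact at 4 N. Releasing, lifting, and moving clear to +y for a final look.

```bash
python3 -m handwheel '[[[0,0,0,0,0,0,0.087],[0,0,0,0,0,0,0.087],[0,0,0,0,0,0,0.087],[0,0,0,0,0,0,0.087],[0,0,0,0,0,-0.02,0.087],[0,0,0,0,0,-0.04,0.087],[0,0,0,0.01,0.03,-0.03,0.087],[0,0,0,0.01,0.045,0,0.087],[0,0,0,0.01,0.045,0,0.087],[0,0,0,0.01,0.045,0,0.087],[0,0,0,0.01,0.045,0,0.087],[0,0,0,0,0,0,0.087]]]'
python3 - <<'E'
from h import *
T=cams.capture('top');S=cams.capture('scene')
def z(im,u,v):return cv2.resize(im[v:v+30,u:u+40,::-1],None,fx=6.6,fy=10,interpolation=cv2.INTER_CUBIC)
def z(im,u,v):return cv2.resize(im[v:v+45,u:u+40,::-1],None,fx=6.6,fy=6.6,interpolation=cv2.INTER_CUBIC)
im=np.vstack([np.hstack([z(T,253,190),z(T,302,132),z(T,350,201)]),np.hstack([z(S,343,215),z(S,263,205),z(S,302,165)])])
cv2.imwrite('pics/p6.png',(255*((im/255.).clip(0,1)**.5)).astype('uint8'));print(r.sense()['tcp_pos'])
E
```

```text
time_s: 28.65
tcp_pos: [0.4639, 0.3737, 0.0881]
ee_rot: [[-1.0, -0.006, 0.002], [-0.006, 1.0, 0.002], [-0.002, 0.002, -1.0]]
wrist_force: [-0.3, 0.4, -0.0]
gripper_width: 0.998
gripper_force: 0.0
[0.46384289 0.36931115 0.08771237]
```

View pics/p6.png

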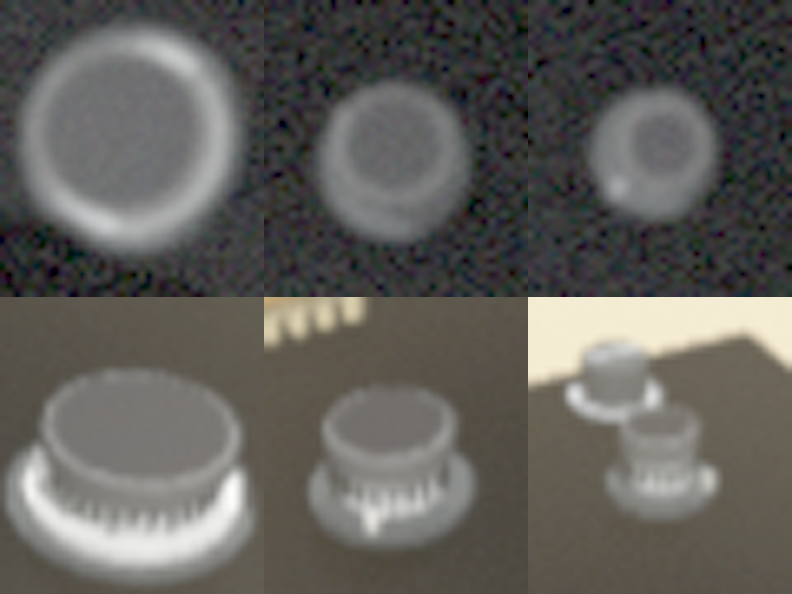

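All three caps lie flat and look concentric. Face centres in the top crops are large (124,130), medium (394,145) and small (665,144). I'll do a numeric check.

```bash
python3 - <<'E'
from h import *
for n,o,c in(('L',(253,190),(124,130)),('M',(302,132),(130,145)),('S',(350,201),(137,144))):
    t=[o[i]+c[i]/6.6-.42 for i in(0,1)];print(n,at('top',t,.040).round(4))
E
```

```text
L [0.514  0.1584]
M [0.6627 0.0352]
S [ 0.4873 -0.0934]
```

All three are within about 1 mm of their burners (0.5146, 0.1584), (0.6629, 0.0342) and (0.4864, −0.0940).

```bash
python3 -c "
from station import r
print(r.finish_job())"
```

```text
the job is handed in; nothing more can be done
None
```

The hob is reassembled and handed in after about 29 s of the 112 s: both smaller caps, the flame ring and the large cap lie flat, each measured within about 1 mm of its burner's centre, and the shaker and brush were never touched.

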